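Swing the bench camera over the reference tile, then over the petri dish

TASK

With a fingertip, gently push the swing arm of the bench camera round, without gripping it: first centre the camera head over the square reference tile and let it stand still there for two seconds, then swing it on until it stands centred over the round petri dish. Leave everything that lies on the bench where it is, and finish clear of the camera.

Things in the scene. Friction and masses are not known exactly. Their poses are not given: they have to be found in the camera images.
- stand: bench camera stand, fixed to the bench: dark round foot 90 mm across and 14 mm high (22 mm at its middle), slim steel column in its middle. Origin: centre of the foot's underside, on the bench. Its z axis is up and is the axis of the swing arm.
- boom (a joint): angle of the level swing arm about the column (rad): at 0 the arm points along the stand's own -x axis, it grows anticlockwise seen from above; stops at -1.25 and +1.25. It turns with light friction (about 1 to 1.5 N of push at 110 mm from the axis) and stays where it is left.
- pivot (a point): point on the turning axis at the bar's mid-height, 115 mm above the bench; the black hub round it is 34 mm across. The arm is a straight plain aluminium bar 12 mm wide and 16 mm high (bottom 107 mm, top 123 mm above the bench), free to be pushed on its sides from 20 to 125 mm from the axis. Behind the column a counterweight reaches 54 mm from the axis. Nothing on it is higher than 136 mm above the bench.
- camera (a point): point on the upright axis of the camera head, at the bar's mid-height (115 mm above the bench), 150 mm from the turning axis. The head is a black upright cylinder 44 mm across, its top 135 mm above the bench, with a lens below that ends 88 mm above the bench.
- tile: loose reference tile: white ceramic square in a black square frame, 56x56 mm, 8 mm high, lying under the camera's path (about 150 mm from the axis). Origin: centre of its underside.
- dish: loose clear round petri dish, 58 mm across, 15 mm high, lying under the camera's path (about 150 mm from the axis). Origin: centre of its underside.
- tape: bystander: loose roll of tape, a ring 65 mm across, 12 mm high, also lying under the camera's path. Origin: centre of its underside.
- vial: bystander: loose small glass vial with a screw cap, 23 mm across, 48 mm high, standing upright below the arm about 90 mm from the axis. Origin: centre of its underside.
- marker: bystander: loose marker pen, 15x123x16 mm, lying to the left of the camera stand, clear of its arm. Origin: centre of its underside, long axis its own y.
Things that resemble listed ones, but are neither listed nor needed, are in the scene too. Of the things that look like the dish, the smaller one is meant.

How it is judged (in metres and radians):
On the way:
1. the camera head has stood still over the reference tile, with its axis within 12 mm of the tile's centre, for 1.2 s (horizontal distance between camera and tile below 0.012 m and velocity of joint boom between -0.03 and 0.03 rad/s), for 1.2 s.
At the end, for the whole second after the job is handed in: the camera head's axis stands within 12 mm (seen from above) of the petri dish's centre, the swing arm is at rest (under 0.03 rad/s), and tile, dish, tape roll, vial and marker lie within 10 mm of where they were (horizontal distance between camera and dish below 0.012 m and velocity of joint boom between -0.03 and 0.03 rad/s and distance of each of tile, dish, tape, vial, marker from where it was at the start of the episode below 0.01 m); the robot touches nothing.
It fails at once if the tile or the petri dish is lifted, or shifted by more than 10 mm (distance of any of tile, dish from where it was at the start of the episode above 0.01 m or height (world z) of any of tile, dish above 0.008 m).
It fails at once if the tape roll, the vial or the marker is lifted, or shifted by more than 10 mm (distance of any of tape, vial, marker from where it was at the start of the episode above 0.01 m or height (world z) of any of tape, vial, marker above 0.008 m).
It fails at once if the vial is tipped (angle between vial's own z axis and vertical above 0.3 rad).
It fails at once if the fingers pinch or force the camera stand or its arm (over 15 N) (contact force between the fingers and stand above 15 N).
It also fails if it takes over 58 s, if anything falls off the work surface, if the arm or the gripper's body presses on something with over 40 N, if the wrist force passes 120 N, or if a joint passes its speed limit or range.

ROBOT

A 6-joint arm with a two-finger parallel gripper is mounted at the origin on a cart in front of the work surface, level with it; the furniture and walls round the work are solid. World frame = base frame: x ahead of the robot, y to its left, z up, the work surface at z = 0. Lengths are in mm, angles in rad, forces in N, time in s.
With the tool pointing down it reaches from about 350 to 875 mm from the base axis. Payload 4.2 kg.
Tool frame: the origin (TCP) lies midway between the tips of the shut fingers; the grasp point (between the pads) lies 19 mm behind it; z points along the fingers, y is the line along which they close (so a half turn about z gives the same grasp; the last joint's range is limited). The gripper opens to 85 mm and grips with 20 to 120 N. Pads are 22 mm wide; open, the fingers measure 114 mm over their backs; the gripper's body (76 mm by 85 mm) begins 54 mm behind the grasp point. The pads swing forward as they close: fully open they stand 13 mm farther back than shut.
Start: joints at [1.394, 0.385, 0.008, 0, -1.194, -0.259], TCP at [263.801, 566.576, 231.312] pointing down, gripper open.
Joint ranges: [-3.14, 3.14], [-1.21, 2.06], [-1.07, 1.41], [-3.16, 2.05], [-2.99, -0.16], [-3.1, 3.1]. Speed limits (rad/s): [2.79, 2.79, 3.14, 3.14, 3.14, 3.14].

INTERFACE

Orientations are given as a unit quaternion [x, y, z, w].
In Python, from bench import arm gives the robot as it stands. The module is installed in compiled form; this text tells all that it offers.
- The arm moves only by the shell command python3 -m handwheel 'ROWS' [OPENING]. ROWS is JSON, a list of rows, each an object of numbers: "x", "y", "z": the shift along the world's x, y, z each as a share of 20 cm, from -1 to 1; "ax", "ay", "az": the turn, a rotation vector about the world's x, y, z each as a share of 90 degrees, from -1 to 1. In form: [{"x": .., "y": .., "z": .., "ax": .., "ay": .., "az": ..}, ...]. A call has exactly 8 rows; each row shifts and turns the commanded pose from where the row before left it; what a row does not reach is not made up. A row lasts 1/10 s, in which the tool goes at most 50 mm and 8.59 degrees, less where a joint would pass 70% of its speed; a pose out of reach is approached as far as the arm can. A call with a number of a shift or a turn outside -1 to 1 is refused whole. A call with a gripper value outside its range is refused whole. OPENING is the opening, from -1 (shut) to 1 (fully open), set as the call begins (- or left out, the last holds). The fingers move at their own pace and stop on an object; the grip force is fixed at half the most. Time passes only in rows, so rows that do not move let the fingers close, or fill a call up. It gives the time, the measured TCP pose, the force, the opening and the grip force at its end, in the units of the state.
- arm.read_state(): the state, without advancing time (a new reading comes with each control period).
- arm.get_image(name): name is "scene" or "top"; returns the picture (400x640x3 uint8, red, green, blue); there is no depth.
- arm.camera_params(name): a dict with "K" (3x3 intrinsics, pixels), "position" and "orientation" of the camera in the world. Camera axes: x right, y down, z forward; pixel columns grow to the right and rows downward; lengths in mm; the calibration is good to about 2 mm. A picture is of the moment at which its call begins. camera_params takes no time and is no camera call.
- arm.job_done(): hands the job in; it is judged then, once.
The state is a dict: "clock": time; "joints": joint angles; "joint_vel": joint speeds; "joint_efforts": joint torques, N m; "position": TCP position; "ee_rot": TCP orientation; "contact_force": force on the tool from outside, world axes, zero at the start; "wrist_torque": the same for the moment, N m; "gripper_width": finger opening in mm; "grasp_force": force on a finger pad.
Only numpy, scipy, OpenCV 4.12 (cv2) and the standard library are available. Lean on these libraries where they do the work, as an engineer would, in place of code of your own. Each camera call takes 0.05 s, during which the arm holds its last target. There are 200 camera calls.

## Working session

There is one attempt and no reset: what is moved stays moved. The work goes in short steps, Python scripts to look and compute and a shell command to move; the robot and the scene stay as the last step left them, time stands still between calls to the robot, and variables do not carry over. Pictures are saved under pics/ and viewed, at most 10 in all, crops included, and the job is handed in when it is done.

```bash
mkdir -p pics; python3 - <<'E'
from bench import arm
import cv2
for n in("top","scene"):
    cv2.imwrite(f"pics/{n}0.png",arm.get_image(n)[:,:,::-1]); p=arm.camera_params(n); print(n,p)
s=arm.read_state(); print(s["clock"],s["position"],s["ee_rot"],s["gripper_width"])
E
```

```text
top {'K': array([[433.43030157,   0.        , 323.78351342],
       [  0.        , 433.43030157, 203.58733449],
       [  0.        ,   0.        ,   1.        ]]), 'position': array([338.16317996, -66.8149692 , 979.09301446]), 'orientation': array([ 0.71030045, -0.70059609,  0.04646897, -0.04978976])}
scene {'K': array([[514.34550675,   0.        , 311.68139174],
       [  0.        , 514.34550675, 193.92265738],
       [  0.        ,   0.        ,   1.        ]]), 'position': array([-332.86190926, -586.86899849,  804.30494891]), 'orientation': array([ 0.79387431, -0.41731157,  0.20967965, -0.38942147])}
0.1 [263.60626814 566.12330528 230.33626643] [ 9.76335545e-01 -2.16258980e-01 -1.65851045e-04  9.64098669e-04] 85.42935608232507
```

View pics/top0.png

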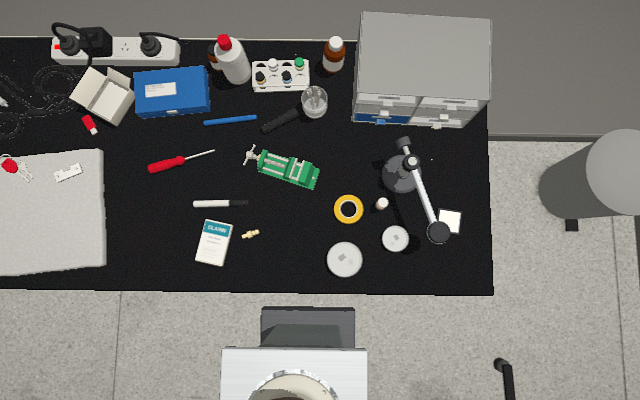

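View pics/scene0.png

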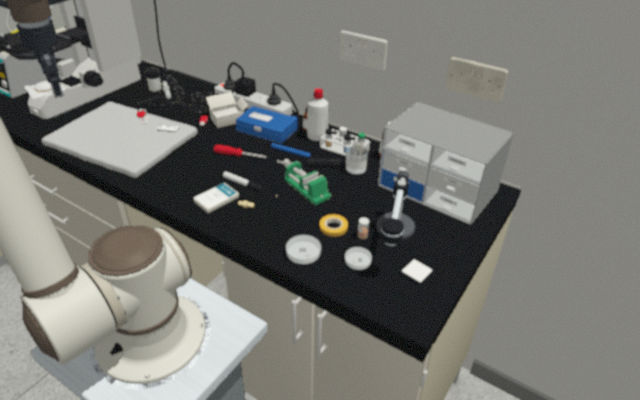

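Top view: camera head at (438,232), hub at (412,161), tile at (450,222), small dish at (395,239), vial at (382,203), tape at (348,209). The large dish at (345,259) is the decoy. The scene view agrees.

```bash
cat > h.py <<'E'
import numpy as np,cv2
from bench import arm
from scipy.spatial.transform import Rotation as R
def ray(n,u,v,z):
    p=arm.camera_params(n); d=R.from_quat(p["orientation"]).as_matrix()@np.linalg.inv(p["K"])@[u,v,1]
    c=p["position"]; return (c+d*(z-c[2])/d[2])[:2]
def proj(n,P):
    p=arm.camera_params(n); q=p["K"]@R.from_quat(p["orientation"]).as_matrix().T@(np.array(P)-p["position"]); return q[:2]/q[2]
E
python3 - <<'E'
from h import *
im=cv2.imread("pics/top0.png")
g=cv2.cvtColor(im,cv2.COLOR_BGR2GRAY)
crop=im[130:280,320:480]
cv2.imwrite("pics/crop0.png",cv2.resize(crop,None,fx=5,fy=4*1.0 if 0 else 4,interpolation=cv2.INTER_CUBIC)) if 0 else cv2.imwrite("pics/crop0.png",cv2.resize(crop,None,fx=4,fy=4,interpolation=cv2.INTER_CUBIC))
for nm,u,v,z in [("hub",412,161,136),("head",438,232,135),("tile",450,222,8),("dish",395,239,8),("foot",403,174,14),("vial",382,203,48),("tape",348,209,12)]: print(nm,ray("top",u,v,z).round(1))
for nm,u,v,z in [("tile",417,270,8),("dish",358,259,8),("foot",396,226,14)]: print(nm,ray("scene",u,v,z).round(1))
E
```

```text
hub [ 541.6 -236.3]
head [ 401.  -285.1]
tile [ 433.3 -345.3]
dish [ 393.5 -221.6]
foot [ 540.6 -240. ]
vial [ 468.8 -187.7]
tape [ 459.2 -115.9]
tile [ 436.  -342.1]
dish [ 392.7 -221.7]
foot [ 532.4 -242.6]
```

View pics/crop0.png

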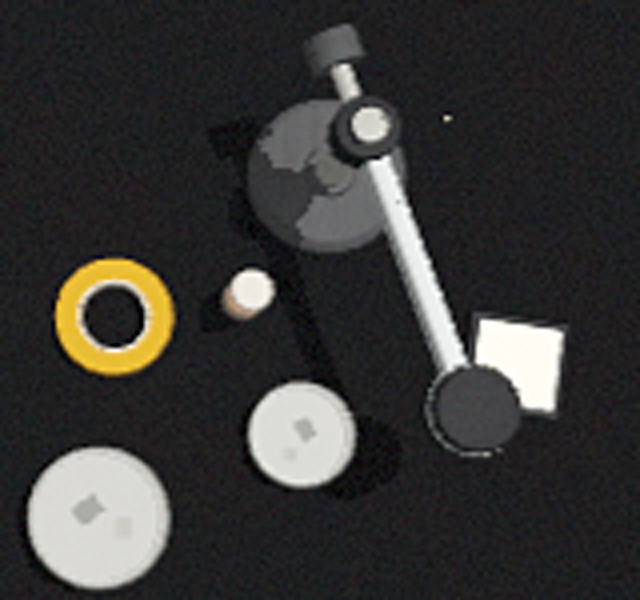

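```bash
python3 -m handwheel '[{"x":0.054,"y":-0.242,"az":-0.083},{"x":0.054,"y":-0.242,"az":-0.083},{"x":0.054,"y":-0.242,"az":-0.083},{"x":0.054,"y":-0.242,"az":-0.083},{"x":0.054,"y":-0.242,"az":-0.083},{"x":0.054,"y":-0.242,"az":-0.083},{"x":0.054,"y":-0.242},{"x":0.054,"y":-0.242}]' -1
python3 -m handwheel '[{"x":0.054,"y":-0.242},{"x":0.054,"y":-0.242},{"x":0.054,"y":-0.242},{"x":0.054,"y":-0.242},{"x":0.054,"y":-0.242},{"x":0.054,"y":-0.242},{"x":0.054,"y":-0.22},{"x":0.054,"y":-0.22}]'
python3 - <<'E'
from h import *
cv2.imwrite("pics/top1.png",cv2.resize(arm.get_image("top")[100:300,300:500,::-1],None,fx=3,fy=3))
print(arm.read_state()["joints"],[ray("top",*p).round(1) for p in [(401.3,174,14),(412.5,161,136),(439.5,232,135),(449,221.5,8),(395.3,238.5,8)]])
E
```

```text
[ 1.39357297e+00  3.85353732e-01  7.00293038e-03 -3.54959921e-04
 -1.19399656e+00 -2.58592497e-01] [array([ 540.5, -236.1]), array([ 541.6, -237.2]), array([ 401.1, -288. ]), array([ 434.4, -343.1]), array([ 394.6, -222.3])]invalid input at $[0]: expected keys x, y, z, ax, ay, az
invalid input at $[0]: expected keys x, y, z, ax, ay, az
```

View pics/top1.png

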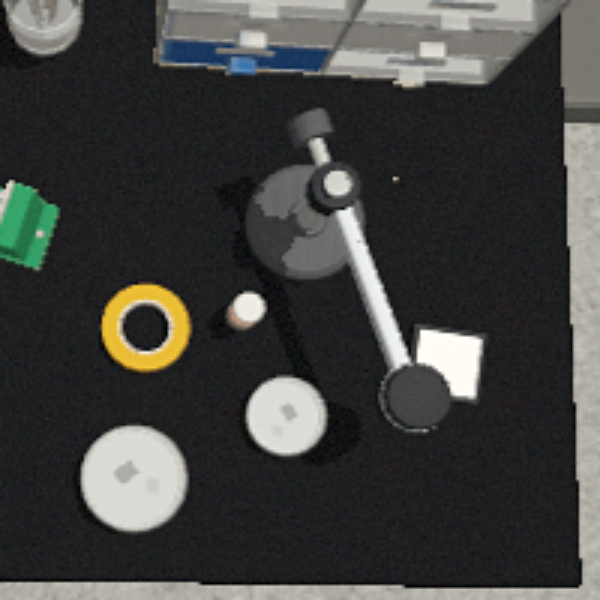

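The picture shows an unchanged scene: the moves were refused because every row needs all six keys. The head is at (438,232) in full-frame pixels. I'll resend the moves with complete rows.

```bash
python3 -m handwheel '[{"x":0.054,"y":-0.242,"z":0,"ax":0,"ay":0,"az":-0.083},{"x":0.054,"y":-0.242,"z":0,"ax":0,"ay":0,"az":-0.083},{"x":0.054,"y":-0.242,"z":0,"ax":0,"ay":0,"az":-0.083},{"x":0.054,"y":-0.242,"z":0,"ax":0,"ay":0,"az":-0.083},{"x":0.054,"y":-0.242,"z":0,"ax":0,"ay":0,"az":-0.083},{"x":0.054,"y":-0.242,"z":0,"ax":0,"ay":0,"az":-0.083},{"x":0.054,"y":-0.242,"z":0,"ax":0,"ay":0,"az":0},{"x":0.054,"y":-0.242,"z":0,"ax":0,"ay":0,"az":0}]' -1
python3 -m handwheel '[{"x":0.054,"y":-0.242,"z":0,"ax":0,"ay":0,"az":0},{"x":0.054,"y":-0.242,"z":0,"ax":0,"ay":0,"az":0},{"x":0.054,"y":-0.242,"z":0,"ax":0,"ay":0,"az":0},{"x":0.054,"y":-0.242,"z":0,"ax":0,"ay":0,"az":0},{"x":0.054,"y":-0.242,"z":0,"ax":0,"ay":0,"az":0},{"x":0.054,"y":-0.242,"z":0,"ax":0,"ay":0,"az":0},{"x":0.054,"y":-0.22,"z":0,"ax":0,"ay":0,"az":0},{"x":0.054,"y":-0.2,"z":0,"ax":0,"ay":0,"az":0}]'
```

```text
clock: 0.95
position: [349.9, 177.3, 231.4]
ee_rot: [0.82, -0.572, 0.0, -0.0]
contact_force: [1.2, 0.5, 0.4]
gripper_width: 0.2
grasp_force: 0.0
clock: 1.75
position: [436.4, -197.3, 231.2]
ee_rot: [0.82, -0.573, -0.0, -0.0]
contact_force: [1.3, 0.9, -0.2]
gripper_width: 0.2
grasp_force: 0.0
```

```bash
python3 -m handwheel '[{"x":0,"y":0,"z":-0.12,"ax":0,"ay":0,"az":0},{"x":0,"y":0,"z":-0.12,"ax":0,"ay":0,"az":0},{"x":0,"y":0,"z":-0.12,"ax":0,"ay":0,"az":0},{"x":0,"y":0,"z":-0.12,"ax":0,"ay":0,"az":0},{"x":0,"y":0,"z":-0.12,"ax":0,"ay":0,"az":0},{"x":0,"y":0,"z":-0.055,"ax":0,"ay":0,"az":0},{"x":0.02,"y":-0.1,"z":0,"ax":0,"ay":0,"az":0},{"x":0.02,"y":-0.1,"z":0,"ax":0,"ay":0,"az":0}]'
python3 - <<'E'
from h import *
cv2.imwrite("pics/top2.png",cv2.resize(arm.get_image("top")[100:300,300:500,::-1],None,fx=3,fy=3))
E
```

```text
clock: 2.55
position: [444.9, -235.3, 100.3]
ee_rot: [0.821, -0.571, -0.0, 0.0]
contact_force: [0.7, -0.6, 0.0]
gripper_width: -0.2
grasp_force: 0.0
```

View pics/top2.png

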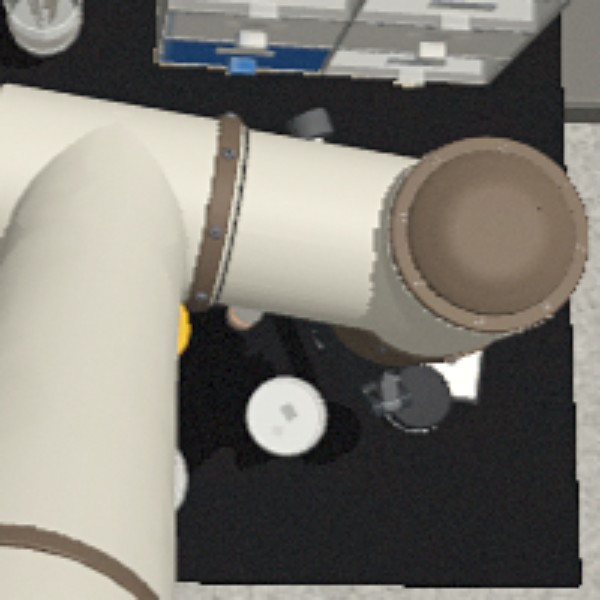

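```bash
python3 -m handwheel '[{"x":0,"y":-0.03,"z":0,"ax":0,"ay":0,"az":0},{"x":0,"y":-0.03,"z":0,"ax":0,"ay":0,"az":0},{"x":0.008,"y":-0.03,"z":0,"ax":0,"ay":0,"az":0.033},{"x":0.008,"y":-0.03,"z":0,"ax":0,"ay":0,"az":0.033},{"x":0.008,"y":-0.03,"z":0,"ax":0,"ay":0,"az":0.033},{"x":0.008,"y":-0.03,"z":0,"ax":0,"ay":0,"az":0.033},{"x":0.008,"y":-0.03,"z":0,"ax":0,"ay":0,"az":0.033},{"x":0.008,"y":-0.03,"z":0,"ax":0,"ay":0,"az":0.033}]'
python3 - <<'E'
from h import *
a=arm.get_image("top")[100:300,300:500,::-1];b=arm.get_image("scene")[170:370,300:500,::-1]
cv2.imwrite("pics/3.png",cv2.resize(np.hstack([a,b]),None,fx=2,fy=2,interpolation=cv2.INTER_CUBIC))
E
```

```text
clock: 3.4
position: [454.0, -282.5, 100.4]
ee_rot: [0.899, -0.437, -0.0, -0.0]
contact_force: [0.4, 1.5, -0.2]
gripper_width: 0.2
grasp_force: 0.7
```

View pics/3.png

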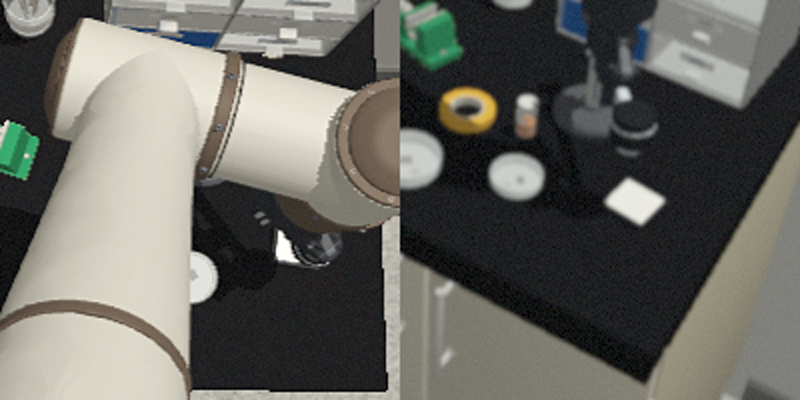

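Contact is made. The head has swung to about (457,222) in the top view, partly hidden, and its top is at (417,228) in the scene view. I'll convert these to an angle and predict where the head should appear when it is over the tile.

```bash
cat >> h.py <<'E'
piv=np.array([541,-237.])
def ang(p): d=np.array(p)-piv; return np.degrees(np.arctan2(-d[1],-d[0])).round(1),np.hypot(*d).round(1)
def head(deg,z=135): t=np.radians(deg); return [*(piv-150*np.array([np.cos(t),np.sin(t)])),z]
E
python3 - <<'E'
from h import *
for n,u,v in [("top",457.5,222),("scene",417,227.5)]:
    p=ray(n,u,v,135); print(n,p.round(1),ang(p))
for t in (36,38,40,45,-6): print(t,proj("top",head(t)).round(1),proj("scene",head(t)).round(1))
print(ang((435,-343)),ang((394.3,-222)))
E
```

```text
top [ 421.1 -323.5] (np.float64(35.8), np.float64(147.9))
scene [ 419.6 -331.5] (np.float64(37.9), np.float64(153.8))
36 [458.4 222.8] [414.1 226.3]
38 [460.5 221.2] [416.7 226.2]
40 [462.5 219.5] [419.3 226.1]
45 [467.3 215.1] [425.7 225.5]
-6 [405.3 236.3] [361.5 214.5]
(np.float64(45.0), np.float64(149.9)) (np.float64(-5.8), np.float64(147.5))
```

```bash
python3 -m handwheel '[{"x":0.009,"y":-0.009,"z":0,"ax":0,"ay":0,"az":0.015},{"x":0.009,"y":-0.009,"z":0,"ax":0,"ay":0,"az":0.015},{"x":0.009,"y":-0.009,"z":0,"ax":0,"ay":0,"az":0.015},{"x":0.008,"y":-0.009,"z":0,"ax":0,"ay":0,"az":0.015},{"x":0.007,"y":-0.009,"z":0,"ax":0,"ay":0,"az":0.015},{"x":0,"y":0,"z":0,"ax":0,"ay":0,"az":0},{"x":0,"y":0,"z":0,"ax":0,"ay":0,"az":0},{"x":0,"y":0,"z":0,"ax":0,"ay":0,"az":0}]'
python3 -m handwheel '[{"x":-0.05,"y":0.05,"z":0,"ax":0,"ay":0,"az":0},{"x":-0.1,"y":0.1,"z":0,"ax":0,"ay":0,"az":0},{"x":-0.1,"y":0.1,"z":0,"ax":0,"ay":0,"az":0},{"x":0,"y":0,"z":0.2,"ax":0,"ay":0,"az":0},{"x":0,"y":0,"z":0.2,"ax":0,"ay":0,"az":0},{"x":0,"y":0,"z":0,"ax":0,"ay":0,"az":0},{"x":0,"y":0,"z":0,"ax":0,"ay":0,"az":0},{"x":0,"y":0,"z":0,"ax":0,"ay":0,"az":0}]'
python3 - <<'E'
from h import *
a=arm.get_image("top")[100:300,300:500,::-1];b=arm.get_image("scene")[170:370,300:500,::-1]
cv2.imwrite("pics/4.png",cv2.resize(np.hstack([a,b]),None,fx=2,fy=2,interpolation=cv2.INTER_CUBIC))
E
```

```text
clock: 4.3
position: [463.0, -292.1, 100.4]
ee_rot: [0.923, -0.384, 0.0, -0.0]
contact_force: [0.1, 0.5, 0.8]
gripper_width: -0.1
grasp_force: 0.2
clock: 5.1
position: [412.3, -241.8, 179.7]
ee_rot: [0.923, -0.385, -0.0, -0.0]
contact_force: [0.1, 0.0, -0.4]
gripper_width: -0.2
grasp_force: 0.0
```

View pics/4.png

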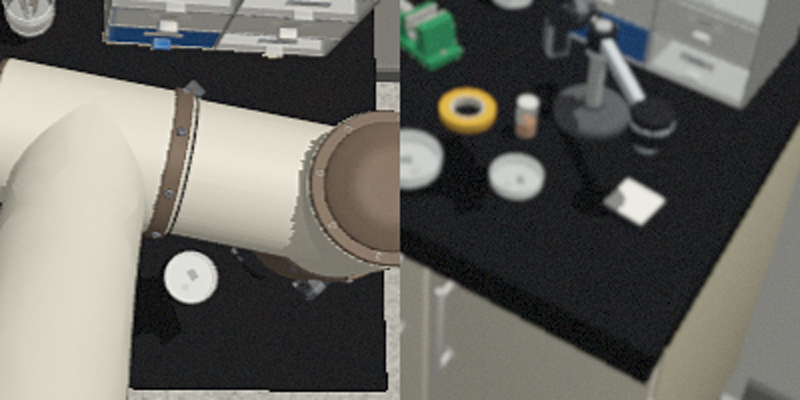

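The scene view shows the head's top at (426.5,227.5), which is about 45.5° against 45° wanted, so it stands over the tile. Next I cross over to the other side of the bar at a safe height while it stands still.

```bash
python3 -m handwheel '[{"x":0,"y":0,"z":0.05,"ax":0,"ay":0,"az":0},{"x":0.08,"y":-0.08,"z":0,"ax":0,"ay":0,"az":0},{"x":0.08,"y":-0.08,"z":0,"ax":0,"ay":0,"az":0},{"x":0.08,"y":-0.08,"z":0,"ax":0,"ay":0,"az":0},{"x":0.08,"y":-0.08,"z":0,"ax":0,"ay":0,"az":0},{"x":0.08,"y":-0.08,"z":0,"ax":0,"ay":0,"az":0},{"x":0.08,"y":-0.08,"z":0,"ax":0,"ay":0,"az":0},{"x":0,"y":0,"z":0,"ax":0,"ay":0,"az":0}]'
python3 -m handwheel '[{"x":0,"y":0,"z":0,"ax":0,"ay":0,"az":0},{"x":0,"y":0,"z":0,"ax":0,"ay":0,"az":0},{"x":0,"y":0,"z":-0.09,"ax":0,"ay":0,"az":0},{"x":0,"y":0,"z":-0.09,"ax":0,"ay":0,"az":0},{"x":0,"y":0,"z":-0.09,"ax":0,"ay":0,"az":0},{"x":0,"y":0,"z":-0.09,"ax":0,"ay":0,"az":0},{"x":0,"y":0,"z":-0.09,"ax":0,"ay":0,"az":0},{"x":0,"y":0,"z":0,"ax":0,"ay":0,"az":0}]'
python3 - <<'E'
from h import *
r=95
for t in (45.5,40,30,20,10,5,0,-3,-6):
    a=np.radians(t); print(t,(piv-r*np.array([np.cos(a),np.sin(a)])-17*np.array([-np.sin(a),np.cos(a)])).round(1))
E
```

```text
clock: 6.0
position: [510.2, -339.7, 189.6]
ee_rot: [0.923, -0.385, -0.0, 0.0]
contact_force: [-0.8, 0.4, -1.0]
gripper_width: 0.4
grasp_force: 0.0
clock: 6.8
position: [506.5, -336.7, 98.1]
ee_rot: [0.923, -0.384, -0.003, -0.0]
contact_force: [-0.2, 0.3, 0.2]
gripper_width: -0.2
grasp_force: 0.0
45.5 [ 486.5 -316.7]
40 [ 479.2 -311.1]
30 [ 467.2 -299.2]
20 [ 457.5 -285.5]
10 [ 450.4 -270.2]
5 [ 447.8 -262.2]
0 [ 446. -254.]
-3 [ 445.2 -249. ]
-6 [ 444.7 -244. ]
```

```bash
python3 -m handwheel '[{"x":-0.036,"y":0.036,"z":0,"ax":0,"ay":0,"az":0},{"x":-0.036,"y":0.036,"z":0,"ax":0,"ay":0,"az":0},{"x":-0.035,"y":0.035,"z":0,"ax":0,"ay":0,"az":0},{"x":-0.036,"y":0.028,"z":0,"ax":0,"ay":0,"az":-0.056},{"x":-0.032,"y":0.029,"z":0,"ax":0,"ay":0,"az":-0.056},{"x":-0.029,"y":0.031,"z":0,"ax":0,"ay":0,"az":-0.056},{"x":-0.026,"y":0.033,"z":0,"ax":0,"ay":0,"az":-0.056},{"x":-0.022,"y":0.034,"z":0,"ax":0,"ay":0,"az":-0.056}]'
```

```text
clock: 7.6
position: [458.5, -285.4, 101.7]
ee_rot: [0.816, -0.578, 0.002, -0.0]
contact_force: [1.7, -0.4, 0.0]
gripper_width: -0.2
grasp_force: 0.8
```

```bash
python3 -m handwheel '[{"x":-0.015,"y":0.025,"z":0,"ax":0,"ay":0,"az":-0.037},{"x":-0.013,"y":0.026,"z":0,"ax":0,"ay":0,"az":-0.037},{"x":-0.011,"y":0.026,"z":0,"ax":0,"ay":0,"az":-0.037},{"x":-0.009,"y":0.027,"z":0,"ax":0,"ay":0,"az":-0.037},{"x":-0.007,"y":0.027,"z":0,"ax":0,"ay":0,"az":-0.037},{"x":-0.004,"y":0.02,"z":0,"ax":0,"ay":0,"az":-0.037},{"x":0,"y":0,"z":0,"ax":0,"ay":0,"az":0},{"x":0,"y":0,"z":0,"ax":0,"ay":0,"az":0}]'
python3 - <<'E'
from h import *
a=arm.get_image("top")[100:300,300:500,::-1];b=arm.get_image("scene")[170:370,300:500,::-1]
cv2.imwrite("pics/5.png",cv2.resize(np.hstack([a,b]),None,fx=2,fy=2,interpolation=cv2.INTER_CUBIC))
for t in (3,0,-3,-6): print(t,proj("top",head(t)).round(1),proj("scene",head(t)).round(1))
E
```

```text
clock: 8.4
position: [446.2, -255.1, 101.0]
ee_rot: [-0.705, 0.709, -0.0, 0.0]
contact_force: [0.7, 0.4, -0.2]
gripper_width: -0.1
grasp_force: 0.0
3 [417.4 236.8] [371.5 218.9]
0 [413.3 236.8] [368.1 217.5]
-3 [409.3 236.7] [364.7 216. ]
-6 [405.3 236.3] [361.5 214.5]
```

View pics/5.png

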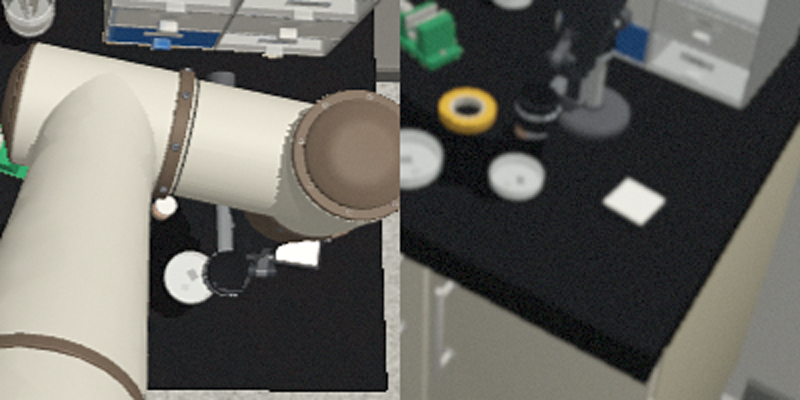

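The top view puts the head at (413.5,236.5), which is the 0° prediction; about 6° remain to the dish.

```bash
python3 -m handwheel '[{"x":-0.002,"y":0.01,"z":0,"ax":0,"ay":0,"az":-0.012},{"x":-0.001,"y":0.01,"z":0,"ax":0,"ay":0,"az":-0.012},{"x":-0.001,"y":0.01,"z":0,"ax":0,"ay":0,"az":-0.012},{"x":-0.001,"y":0.01,"z":0,"ax":0,"ay":0,"az":-0.012},{"x":-0.001,"y":0.01,"z":0,"ax":0,"ay":0,"az":-0.012},{"x":0,"y":0,"z":0,"ax":0,"ay":0,"az":0},{"x":0,"y":0,"z":0,"ax":0,"ay":0,"az":0},{"x":0,"y":0,"z":0,"ax":0,"ay":0,"az":0}]'
python3 -m handwheel '[{"x":0.01,"y":-0.06,"z":0,"ax":0,"ay":0,"az":0},{"x":0.02,"y":-0.15,"z":0,"ax":0,"ay":0,"az":0},{"x":0.02,"y":-0.15,"z":0,"ax":0,"ay":0,"az":0},{"x":0,"y":-0.15,"z":0.1,"ax":0,"ay":0,"az":0},{"x":0,"y":-0.1,"z":0.15,"ax":0,"ay":0,"az":0},{"x":0,"y":0,"z":0.2,"ax":0,"ay":0,"az":0},{"x":0,"y":0,"z":0,"ax":0,"ay":0,"az":0},{"x":0,"y":0,"z":0,"ax":0,"ay":0,"az":0}]'
python3 - <<'E'
from h import *
a=arm.get_image("top")[100:300,300:500,::-1];b=arm.get_image("scene")[170:370,300:500,::-1]
cv2.imwrite("pics/6.png",cv2.resize(np.hstack([a,b]),None,fx=2,fy=2,interpolation=cv2.INTER_CUBIC))
E
```

```text
clock: 9.3
position: [445.2, -245.3, 100.2]
ee_rot: [-0.67, 0.742, 0.0, 0.0]
contact_force: [-1.0, 1.0, 0.7]
gripper_width: -0.4
grasp_force: 0.0
clock: 10.1
position: [455.4, -368.3, 191.2]
ee_rot: [-0.67, 0.742, -0.001, 0.001]
contact_force: [0.1, 0.4, -0.9]
gripper_width: 0.2
grasp_force: 0.0
```

View pics/6.png

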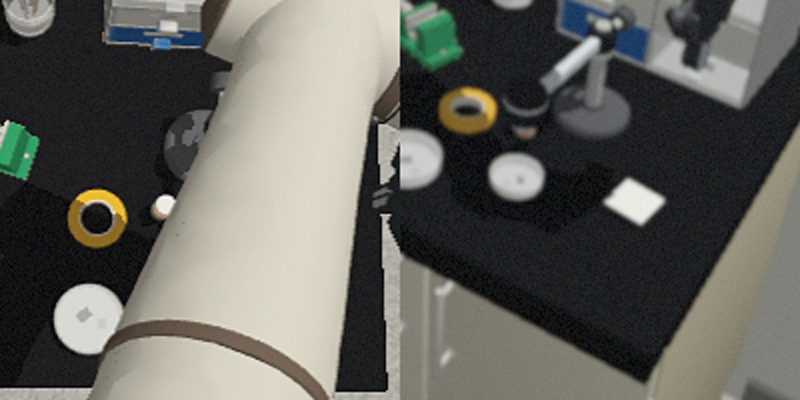

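The head sits near (363,216) in the scene view, about −5°. The forearm hides the top view, so I'll swing the robot well clear, above everything, and check.

```bash
python3 -m handwheel '[{"x":-0.05,"y":0,"z":0.2,"ax":0,"ay":0,"az":0},{"x":-0.05,"y":0,"z":0.2,"ax":0,"ay":0,"az":0},{"x":-0.02,"y":0.24,"z":0,"ax":0,"ay":0,"az":0},{"x":0,"y":0.24,"z":0,"ax":0,"ay":0,"az":0},{"x":0,"y":0.24,"z":0,"ax":0,"ay":0,"az":0},{"x":0,"y":0.24,"z":0,"ax":0,"ay":0,"az":0},{"x":0,"y":0.24,"z":0,"ax":0,"ay":0,"az":0},{"x":0,"y":0.24,"z":0,"ax":0,"ay":0,"az":0}]'
python3 -m handwheel '[{"x":0,"y":0.24,"z":0,"ax":0,"ay":0,"az":0},{"x":0,"y":0.24,"z":0,"ax":0,"ay":0,"az":0},{"x":0,"y":0.24,"z":0,"ax":0,"ay":0,"az":0},{"x":0,"y":0.24,"z":0,"ax":0,"ay":0,"az":0},{"x":0,"y":0.2,"z":0,"ax":0,"ay":0,"az":0},{"x":0,"y":0.1,"z":0,"ax":0,"ay":0,"az":0},{"x":0,"y":0,"z":0,"ax":0,"ay":0,"az":0},{"x":0,"y":0,"z":0,"ax":0,"ay":0,"az":0}]'
python3 - <<'E'
from h import *
cv2.imwrite("pics/7.png",cv2.resize(arm.get_image("top")[130:280,320:480,::-1],None,fx=4,fy=4,interpolation=cv2.INTER_CUBIC))
E
```

```text
clock: 11.0
position: [430.2, -77.6, 269.2]
ee_rot: [-0.671, 0.742, 0.001, -0.001]
contact_force: [1.5, 0.0, 0.3]
gripper_width: -0.4
grasp_force: 0.0
clock: 11.8
position: [430.6, 172.5, 269.1]
ee_rot: [-0.671, 0.742, 0.0, -0.001]
contact_force: [0.1, -0.1, -1.4]
gripper_width: 0.1
grasp_force: 0.0
```

View pics/7.png

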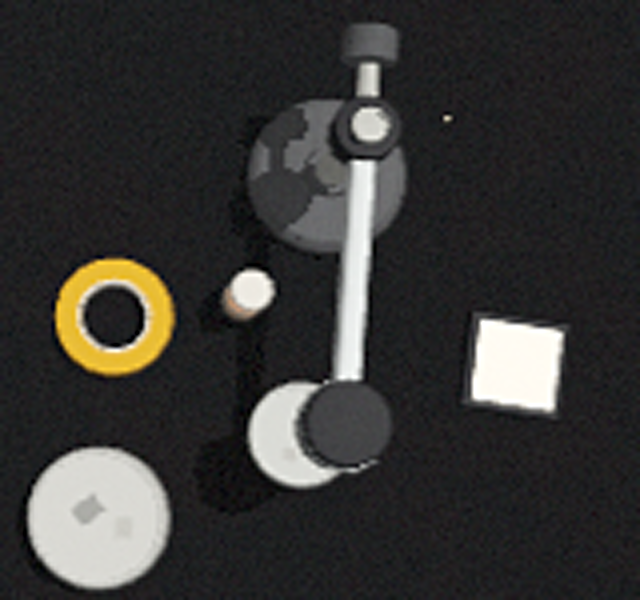

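The head is at (407,236), which is about −4.7° and roughly 3–4 mm from the dish's centre. The tile, dish, tape and vial have not moved, so I'll hand in.

```bash
python3 -c "
from bench import arm
print(arm.job_done())"
```

```text
the job is handed in; nothing more can be done
None
```

I handed the job in: the camera head stood still over the tile for about 2.5 s, now stands an estimated 3–4 mm from the dish's centre, the tile, dish, tape and vial show no shift in the last picture (the marker was never approached), and the robot is clear; no verdict was returned.

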